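# Stow the hardware carton in the drawer that lacks one

### The job

Two white drawer units stand open on the bench and one of them already has its small hardware carton inside. Take the carton that stands on end in the blue caddy, lay it down on its broad side on the green mat and let go of it there, then pick it up again and put it lying flat in the drawer that is still empty, and push that drawer fully shut. Leave the other drawer open with its carton, and do not knock over or drag along anything else.

Things in the scene. Friction and masses are not known exactly. Their poses are not given: they have to be found in the camera images.
- pack: the carton to stow: rigid tan box, 100 long (its own z), 52 wide (its own y), 34 thick (its own x), red band near one end, white label on the broad sides; 0.13 to 0.25 kg. Origin at its centre. It starts on end (z up), loose in a cell of the caddy, 60 of it above the walls. Lying flat its x axis is vertical. Released at a 45 degree slant with a short bottom edge on the mat, it falls flat.
- pack_done: an identical carton that already lies flat in one of the two drawers (which one varies). Origin at the box's centre; here its own x axis is the 100 length, y the 52 width, z (up) the 34 thickness.
- caddy: blue plastic caddy fixed to the bench, 115 (its x) x 72 (its y) x 45 high, walls and floor 5 thick, one divider across the middle making two cells 50 (x) x 62 (y): the carton stands in the -x cell, a black LED driver in the +x cell. Origin at the centre of its underside.
- driver: black LED driver box 30 x 46 x 70 high with a 5 mm stud on top, standing loose in the caddy's other cell; leave it there. Origin at the centre of its underside.
- mat: flat green mat fixed to the bench, 190 (its x) x 140 (its y), 3 thick. Origin at the centre of its underside.
- unit_a_shut (a point): fixed point of white drawer unit a (260 deep, its x, x 190 wide, its y, x 94 high, fixed): at bench height, mid width, where the drawer's outer front face comes to lie when shut; the unit's carcass starts 15 behind (+x). The handle-less drawer opens to -x, towards the robot. Units a and b look alike, either may stand left; read from the scene which holds a carton.
- drawer_a (a joint): how far the drawer of unit a is pulled out, in m: 0 shut, 0.14 to 0.16 at the start, 0.18 fully out. Slides with about 1 N and stays where it is left. Push on its front face to shut it.
- drawer_a_floor (a point): point on the inner floor of the drawer of unit a, mid width, 60 behind the inner face of its front end, 20 above the bench; x to the drawer's rear, y along its front, z up. Inside, the drawer is 215 long (x) x 148 wide (y), with walls 50 high above this floor. At the start only its front 134 to 154 are clear of the unit's top.
- drawer_a_front (a point): middle of the top edge of the drawer's outer front face, unit a, 88 above the bench; the front face is 78 high, 186 wide, plain and upright, facing the unit's -x.
- unit_b_shut (a point): fixed point of white drawer unit b (260 deep, its x, x 190 wide, its y, x 94 high, fixed): at bench height, mid width, where the drawer's outer front face comes to lie when shut; the unit's carcass starts 15 behind (+x). The handle-less drawer opens to -x, towards the robot. Units a and b look alike, either may stand left; read from the scene which holds a carton.
- drawer_b (a joint): how far the drawer of unit b is pulled out, in m: 0 shut, 0.14 to 0.16 at the start, 0.18 fully out. Slides with about 1 N and stays where it is left. Push on its front face to shut it.
- drawer_b_floor (a point): point on the inner floor of the drawer of unit b, mid width, 60 behind the inner face of its front end, 20 above the bench; x to the drawer's rear, y along its front, z up. Inside, the drawer is 215 long (x) x 148 wide (y), with walls 50 high above this floor. At the start only its front 134 to 154 are clear of the unit's top.
- drawer_b_front (a point): middle of the top edge of the drawer's outer front face, unit b, 88 above the bench; the front face is 78 high, 186 wide, plain and upright, facing the unit's -x.
- wipes: canister of wipes, clear with a blue label and a yellow lid, 72 diameter x 130 high, standing at the far right; a bystander. Origin at the centre of its underside.
- screwdriver: orange screwdriver 170 long lying at the far right; a bystander. Its own x runs along it.
- tape: white roll of tape, 90 diameter x 35 high, lying flat at the robot's left; a bystander. Origin at the centre of its underside.
There are look-alikes about, which are no part of the job. What is shaped like the pack but pink or purple is not meant.

How it is judged:
By the outcome, as a careful person would: the job done as asked, in the order asked, and still so for the second after the job is handed in, with the robot touching nothing.
It also fails if it takes over 64 s, if anything falls off the work surface, if the arm or the gripper's body presses on something with over 40 N, if the wrist force passes 120 N, or if a joint passes its speed limit or range.

### The arm

A 6-joint arm with a two-finger parallel gripper is mounted at the origin on the work surface. World frame = base frame: x ahead of the robot, y to its left, z up, the work surface at z = 0. Lengths are in m, angles in rad, forces in N, time in s.
With the tool pointing down it reaches from about 0.35 to 0.925 m from the base axis. Payload 6.4 kg.
Tool frame: the origin (TCP) lies at the very end of the fingers, on their centre line; the grasp point (between the pads) lies 19 mm behind it; z points along the fingers, y is the line along which they close (so a half turn about z gives the same grasp; the last joint's range is limited). The gripper opens to 94 mm and grips with 3 to 60 N. Pads are 16 mm wide; open, the fingers measure 119 mm over their backs; the gripper's body (75 mm by 177 mm) begins 78 mm behind the grasp point.
Start: joints at [1.141, 0.245, 1.558, -0, 1.339, -0.174], TCP at [0.164, 0.629, 0.205] pointing down, gripper open.
Joint ranges: [-3.13, 3.13], [-1.02, 2.26], [0.13, 2.54], [-0.95, 4.09], [0.21, 2.88], [-2.74, 2.74]. Speed limits (rad/s): [2.57, 2.57, 3.14, 3.14, 3.14, 3.14].

### API

Orientations are given as a unit quaternion [w, x, y, z].
In Python, from rig import r gives the robot as it stands. The module is installed in compiled form; this text tells all that it offers.
- The arm moves only by the tool play_rows, never from a script. Its argument "rows" is text: rows parted by semicolons, each of 7 numbers parted by spaces: the finger opening in m, from 0 to 0.094, then the shift along the tool's x, y, z in m, then the turn, a rotation vector about the tool's x, y, z in degrees. In form: hand dx dy dz wx wy wz; .... A call has 1 to 8 rows; each row is the pose to reach, as a shift and turn from the pose commanded when the call began, along the tool's axes at that moment; what a row does not reach only later rows make up. A row lasts 1/10 s, in which the tool goes at most 50 mm and 8.59 degrees, less where a joint would pass 70% of its speed; a pose out of reach is approached as far as the arm can. A call with a gripper value outside its range is refused whole. The fingers move at their own pace and stop on an object; "squeeze" is the grip in N (left out, the last holds). Time passes only in rows, so rows that repeat a pose let the fingers close. It gives the time, the measured TCP pose, the force, the opening and the grip force at its end, in the units of the state.
- r.get_obs(): the state, without advancing time (a new reading comes with each control period).
- r.read_camera(name): name is "side" or "top"; returns (picture, depth): 400x640x3 uint8, blue, green, red; 400x640 float32, m along the optical axis (not along the pixel's ray), 0 where there is no reading.
- r.camera_model(name): a dict with "fx", "fy", "cx", "cy" (pixels), "R" (3x3) and "t" (3): a world point X has camera coordinates R X + t. Camera axes: x right, y down, z forward; pixel columns grow to the right and rows downward; lengths in m; the calibration is good to about 2 mm. A picture is of the moment at which its call begins. camera_model takes no time and is no camera call.
- r.sign_off(): hands the job in; it is judged then, once.
The state is a dict: "clock": time; "joint_pos": joint angles; "joint_velocities": joint speeds; "effort": joint torques, N m; "tcp_pos": TCP position; "tcp_rot": TCP orientation; "contact_force": force on the tool from outside, world axes, zero at the start; "torque": the same for the moment, N m; "width": finger opening in m; "grasp_force": force on a finger pad.
Only numpy, scipy, OpenCV 4.12 (cv2) and the standard library are available. Lean on these libraries where they do the work, as an engineer would, in place of code of your own. Each camera call takes 0.05 s, during which the arm holds its last target. There are 200 camera calls.

## Working session

There is one attempt and no reset: what is moved stays moved. The work goes in short steps, Python scripts to look and compute and a tool call to move; the robot and the scene stay as the last step left them, time stands still between calls to the robot, and variables do not carry over. Pictures are saved under pics/ and viewed, at most 10 in all, crops included, and the job is handed in when it is done.

Besides the shell and the picture viewer there is one more tool, called after "Emit:" as a command line: name --argument value ..., lists and objects as JSON in quotes. play_rows: Moves the arm, as the interface text tells. Its arguments: {"type":"object","properties":{"rows":{"type":"string"},"squeeze":{"type":"number"}},"required":["rows"]}

```bash
mkdir -p pics; cat > h.py <<'E'
import numpy as np,cv2
from rig import r
from scipy.spatial.transform import Rotation as Ro
def cloud(n):
    p,d=r.read_camera(n);m=r.camera_model(n)
    v,u=np.mgrid[:400,:640]
    c=np.stack([(u-m['cx'])/m['fx']*d,(v-m['cy'])/m['fy']*d,d],-1)
    X=(c-np.array(m['t']))@np.array(m['R'])
    X[d==0]=np.nan
    return p,X
def tool():
    o=r.get_obs();q=o['tcp_rot'];return np.array(o['tcp_pos']),Ro.from_quat([q[1],q[2],q[3],q[0]])
E
python3 - <<'E'
from h import *
for n in('top','side'):
    p,X=cloud(n);cv2.imwrite(f'pics/{n}0.png',p);np.save(n+'0.npy',X)
    m=r.camera_model(n);print(n,m['fx'],-np.array(m['R']).T@np.array(m['t']),np.round(m['R'],2))
print(r.get_obs())
E
```

```text
top 430.22586327805743 [ 0.26707558 -0.03127391  1.17660163] [[ 0.04 -1.    0.  ]
 [-0.97 -0.04 -0.24]
 [ 0.24  0.   -0.97]]
side 479.37155204761666 [ 0.0993143  -0.9875772   1.02143057] [[ 0.91 -0.41 -0.02]
 [-0.29 -0.6  -0.75]
 [ 0.29  0.69 -0.67]]
{'clock': 0.1, 'joint_pos': array([ 1.14088548e+00,  2.45738536e-01,  1.55887154e+00,  5.79929726e-06,
        1.33870883e+00, -1.74111718e-01]), 'joint_velocities': array([-0.00013508, -0.00033893, -0.00381323, -0.00026669, -0.00232607,
       -0.00048771]), 'effort': array([ 1.74471868e-03, -4.16912699e+01, -3.15529239e+01,  6.88040885e-02,
        3.08713666e-02, -6.38565962e-05]), 'tcp_pos': array([0.16423505, 0.62835448, 0.20447026]), 'tcp_rot': array([-2.59423221e-04,  1.27551764e-01,  9.91831539e-01, -8.23223416e-04]), 'contact_force': array([-1.13575557,  0.68863789, -0.0355323 ]), 'torque': array([ 0.04634085, -0.05086369, -0.00015767]), 'grasp_force': 0.0, 'width': 0.09401540107640151}
```

View pics/top0.png

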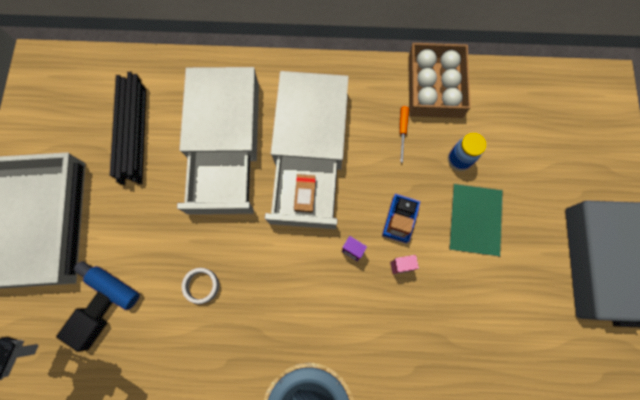

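View pics/side0.png

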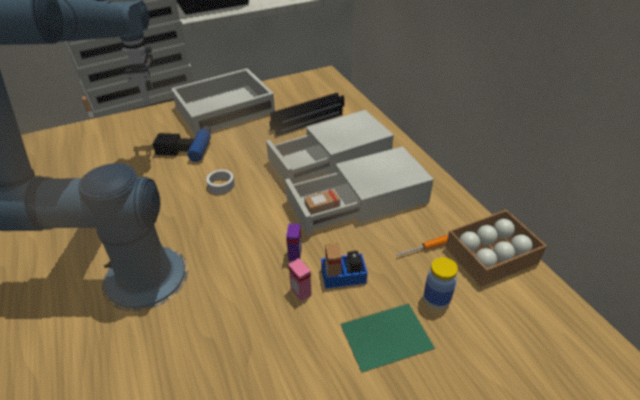

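Candidates for the carton (top view): tan in the blue caddy (402,224), tan in the right drawer (305,195, this is pack_done), purple (354,248) and pink (405,264), which are both decoys. I choose the one at (402,224). The empty drawer is the left one (218,180). The mat is at (476,219).

```bash
python3 - <<'E'
from h import *
top=cv2.imread('pics/top0.png');X=np.load('top0.npy')
c=np.hstack([cv2.resize(top[170:290,330:520],None,fx=3,fy=3),]);cv2.imwrite('pics/crop1.png',c)
hsv=cv2.cvtColor(top,cv2.COLOR_BGR2HSV)
def rep(name,m,zr):
    m=m&(X[...,2]>zr[0])&(X[...,2]<zr[1])
    P=X[m]
    if len(P)<5: print(name,len(P));return
    rc=cv2.minAreaRect((P[:,:2]*1000).astype(np.float32))
    print(name,len(P),'med',np.round(np.median(P,0),3),'rect',np.round(rc[0],0),np.round(rc[1],0),round(rc[2],1),'z95',np.round(np.percentile(P[:,2],[5,50,95]),3))
def win(a,b,c,d):
    w=np.zeros(top.shape[:2],bool);w[b:d,a:c]=1;return w
H,S,V=[hsv[...,i] for i in range(3)]
rep('packtop',(H<16)&(S>80)&win(380,195,425,245),(.09,.13))
rep('caddy rim',(H>105)&(H<130)&(S>120)&win(375,190,425,250),(.035,.055))
rep('driver',(V<70)&win(380,190,425,225),(.06,.09))
rep('mat',(H>60)&(H<95)&(S>80)&win(430,170,520,270),(-.02,.02))
rep('pink',(((H>160)|(H<8))&(S>40))&win(385,250,425,280),(.05,.2))
rep('purple',(H>130)&(H<160)&(S>60)&win(335,230,375,265),(.02,.2))
rep('wipes',win(445,125,490,175),(.06,.2))
wh=(S<60)&(V>120)
for n,w in(('L',win(165,55,262,225)),('R',win(258,55,355,235))):
    rep('unit'+n,w&wh,(.087,.11)); 
    rep('drawer floor'+n,w&wh,(.012,.03))
    rep('drawer rim'+n,w&wh&(np.mgrid[:400,:640][0]>165),(.06,.087))
rep('tape',wh&win(175,260,225,310),(.02,.05))
E
```

```text
packtop 292 med [ 0.468 -0.217  0.105] rect [ 469. -219.] [52. 35.] 72.9 z95 [0.097 0.105 0.108]
caddy rim 197 med [ 0.499 -0.208  0.044] rect [ 495. -228.] [ 71. 112.] 74.3 z95 [0.037 0.044 0.049]
driver 178 med [ 0.518 -0.234  0.075] rect [ 521. -236.] [45. 28.] 73.7 z95 [0.064 0.075 0.079]
mat 3095 med [ 0.502 -0.442  0.003] rect [ 505. -442.] [136. 184.] 83.9 z95 [-0.001  0.003  0.007]
pink 346 med [ 0.367 -0.228  0.1  ] rect [ 369. -230.] [34. 52.] 11.2 z95 [0.063 0.1   0.103]
purple 315 med [ 0.402 -0.099  0.1  ] rect [ 404. -100.] [52. 33.] 60.3 z95 [0.064 0.1   0.104]
wipes 801 med [ 0.67  -0.394  0.127] rect [ 677. -400.] [69. 68.] 89.9 z95 [0.07  0.127 0.132]
unitL 6114 med [0.759 0.279 0.094] rect [693. 277.] [403. 191.] 2.6 z95 [0.09  0.094 0.098]
drawer floorL 1808 med [0.579 0.275 0.021] rect [594. 278.] [137. 138.] 3.0 z95 [0.017 0.021 0.024]
drawer rimL 412 med [0.515 0.266 0.072] rect [552. 269.] [119. 183.] 2.4 z95 [0.067 0.072 0.087]
unitR 6110 med [0.751 0.028 0.094] rect [676.  31.] [191. 421.] 87.7 z95 [0.09  0.094 0.098]
drawer floorR 1550 med [0.563 0.009 0.02 ] rect [570.  39.] [155. 162.] 1.8 z95 [0.017 0.02  0.024]
drawer rimR 482 med [0.49  0.048 0.072] rect [539.  43.] [161. 183.] 2.5 z95 [0.067 0.072 0.087]
tape 373 med [0.297 0.297 0.036] rect [299. 297.] [88. 89.] 55.7 z95 [0.03  0.036 0.04 ]
```

View pics/crop1.png

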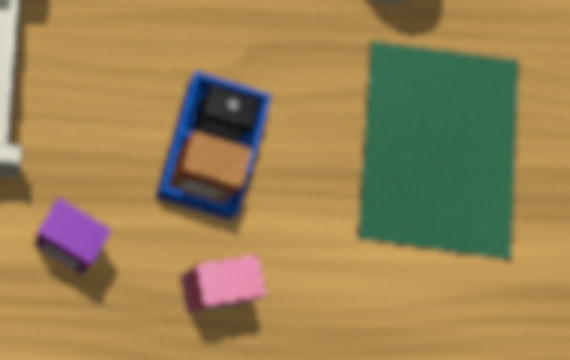

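The crop confirms the tan carton at crop (215,160), in the caddy cell next to the black driver. Purple and pink stand apart. It will go to the empty left drawer.

```bash
cat >> h.py <<'E'
def pose(yaw_x,tilt=0):
    # tool x at world yaw_x deg, z down, then tilt deg about tool y
    a=np.radians(yaw_x);x=[np.cos(a),np.sin(a),0];z=[0,0,-1];y=np.cross(z,x)
    return Ro.from_matrix(np.array([x,y,z]).T)*Ro.from_euler('y',tilt,degrees=True)
def delta(p,R,frm=None):
    P,Q=frm or tool()
    d=Q.inv().apply(np.array(p)-P);w=(Q.inv()*R).as_rotvec(degrees=True)
    print('shift mm',np.round(d*1000,1),'turn',np.round(w,1))
    return (np.array(p),R)
E
python3 - <<'E'
from h import *
R=pose(163)
a=delta([.469,-.219,.2],R)
E
```

```text
shift mm [-509.2 -742.7    5.6] turn [-0.1 -0.   2.3]
```

Emit:
play_rows --rows "0.094 -0.254 -0.371 0 0 0 0;0.094 -0.254 -0.371 0 0 0 0;0.094 -0.254 -0.371 0 0 0 0;0.094 -0.254 -0.371 0 0 0 0;0.094 -0.254 -0.371 0 0 0 0;0.094 -0.254 -0.371 0 0 0 0;0.094 -0.254 -0.371 0 0 0 0;0.094 -0.254 -0.371 0 0 0 0"

```text
clock: 0.9
tcp_pos: [0.2994, 0.2506, 0.2051]
tcp_rot: [0.0, 0.127, 0.992, -0.0]
contact_force: [0.9, -0.0, 0.3]
width: 0.0943
grasp_force: 0.0
```

Emit:
play_rows --rows "0.094 -0.254 -0.371 0 0 0 2;0.094 -0.254 -0.371 0 0 0 2;0.094 -0.254 -0.371 0 0 0 2;0.094 -0.254 -0.371 0 0 0 2;0.094 -0.254 -0.371 0 0 0 2;0.094 -0.254 -0.371 0 0 0 2;0.094 -0.254 -0.371 0 0 0 2;0.094 -0.254 -0.371 0 0 0 2"

```text
clock: 1.7
tcp_pos: [0.4347, -0.1263, 0.2052]
tcp_rot: [0.0, 0.145, 0.989, 0.0]
contact_force: [-0.1, 0.3, -0.6]
width: 0.0941
grasp_force: 0.0
```

```bash
python3 - <<'E'
from h import *
print(r.get_obs()['joint_pos'])
a=delta([.469,-.219,.2],pose(163))
E
```

```text
[-5.34291669e-01 -2.39543687e-01  2.04387928e+00  2.12307202e-04
  1.33724058e+00 -1.81346536e+00]
shift mm [-59.5 -78.9   5.2] turn [0.  0.  0.3]
```

Emit:
play_rows --rows "0.094 -0.0595 -0.079 0 0 0 0;0.094 -0.0595 -0.079 0 0 0 0;0.094 -0.0595 -0.079 0 0 0 0;0.094 -0.0595 -0.079 0.05 0 0 0;0.094 -0.0595 -0.079 0.1 0 0 0;0.094 -0.0595 -0.079 0.14 0 0 0;0.094 -0.0595 -0.079 0.14 0 0 0;0.094 -0.0595 -0.079 0.14 0 0 0"

```text
clock: 2.5
tcp_pos: [0.4689, -0.2163, 0.0659]
tcp_rot: [-0.0, 0.145, 0.989, 0.0]
contact_force: [0.0, -0.5, 0.1]
width: 0.0938
grasp_force: 0.0
```

Emit:
play_rows --rows "0.04 0 0 0 0 0 0;0.04 0 0 0 0 0 0;0.04 0 0 0 0 0 0;0.04 0 0 0 0 0 0;0.04 0 0 0 0 0 0;0.04 0 0 0 0 0 0" --squeeze 20

```text
clock: 3.1
tcp_pos: [0.4694, -0.2176, 0.066]
tcp_rot: [0.001, 0.145, 0.989, -0.001]
contact_force: [-0.4, -2.5, 1.0]
width: 0.0525
grasp_force: 19.8
```

Emit:
play_rows --rows "0.04 0 0 -0.02 0 0 0;0.04 0 0 -0.05 0 0 0;0.04 0 0 -0.08 0 0 0;0.04 0 0 -0.12 0 0 0;0.04 0 0 -0.15 0 0 0;0.04 0 0 -0.15 0 0 0"

```text
clock: 3.7
tcp_pos: [0.4711, -0.2182, 0.2198]
tcp_rot: [0.004, 0.145, 0.989, -0.002]
contact_force: [-0.4, -0.3, -2.6]
width: 0.0525
grasp_force: 19.8
```

```bash
python3 - <<'E'
from h import *
print(r.get_obs()['width'],r.get_obs()['joint_pos'])
# desired bottom edge: pack centre-of-final at mat centre (.505,-.442); yaw u dir -17 (outward)
import sys
for yaw in(163,150):
    u=-np.array([np.cos(np.radians(yaw)),np.sin(np.radians(yaw)),0])
    edge=np.array([.505,-.442,.003])+.05*u
    s=.70711
    tcp=edge+.06*s*(-u+np.array([0,0,1]))+.017*s*(u+np.array([0,0,1]))
    tcp[2]+=.002
    print(yaw,tcp);hi=tcp+[0,0,.1]
    b=delta(hi,pose(yaw,-45))
    delta(tcp,pose(yaw,-45),b)
E
```

```text
0.05249314473307154 [-6.52610207e-01 -8.35578295e-02  1.88040344e+00  2.60487142e-04
  1.33646742e+00 -1.93286570e+00]
163 [ 0.52373809 -0.44772881  0.05944747]
shift mm [-115.8 -204.6   61.8] turn [ -0.  -44.6   0.4]
shift mm [70.7 -0.  70.7] turn [0. 0. 0.]
150 [ 0.52196914 -0.45179714  0.05944747]
shift mm [-115.2 -209.    61.8] turn [  5.1 -44.3  12.7]
shift mm [70.7  0.  70.7] turn [0. 0. 0.]
```

Emit:
play_rows --rows "0.04 -0.025 -0.046 0 0 0 0;0.04 -0.05 -0.09 0 1 -8 2;0.04 -0.07 -0.13 0 2 -16 4;0.04 -0.09 -0.17 0.02 3 -24 6;0.04 -0.115 -0.209 0.04 4 -32 8;0.04 -0.115 -0.209 0.06 5 -40 11;0.04 -0.115 -0.209 0.062 5.1 -44.3 12.7;0.04 -0.115 -0.209 0.062 5.1 -44.3 12.7"

```text
clock: 4.5
tcp_pos: [0.5157, -0.4458, 0.1449]
tcp_rot: [0.361, 0.242, 0.896, -0.093]
contact_force: [-0.4, 0.3, -2.7]
width: 0.0516
grasp_force: 20.0
```

```bash
python3 - <<'E'
from h import *
P,Q=tool();print(P,r.get_obs()['joint_pos']);print(Q.as_matrix().round(3))
b=delta([.522,-.452,.0595],pose(150,-45))
p,X=cloud('side');cv2.imwrite('pics/s1.png',cv2.resize(p[160:400,240:500],None,fx=2.5,fy=2.5))
E
```

```text
[ 0.51567032 -0.44578896  0.14488064] [-1.02004242  0.0557714   2.04723549  0.81595128  0.47632205 -2.69450441]
[[-0.622  0.501  0.602]
 [ 0.367  0.865 -0.342]
 [-0.692  0.008 -0.722]]
shift mm [52.9 -2.9 67.5] turn [ 0.3 -1.2 -0.4]
```

View pics/s1.png

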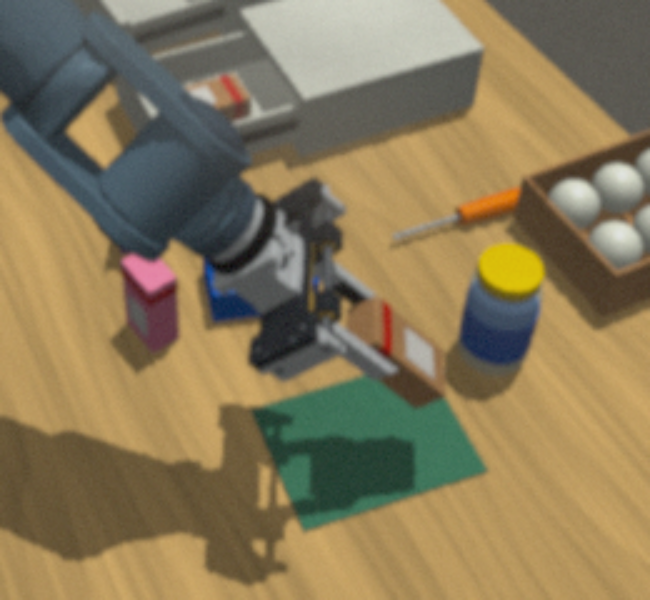

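The carton is held by its upper (red band) end at a 45° slant, at crop (400,350), over the mat. I will turn the yaw a bit towards radial to ease joint 6, then lower it.

```bash
python3 - <<'E'
from h import *
yaw=135
u=-np.array([np.cos(np.radians(yaw)),np.sin(np.radians(yaw)),0]);s=.70711
t=np.array([.505,-.442,.006])+.05*u+.06*s*(-u+np.array([0,0,1]))+.017*s*(u+np.array([0,0,1]))
R=pose(yaw,-45)
print(t);b=delta(t+[0,0,.05],R);delta(t,R,b)
E
```

```text
[ 0.51885524 -0.45585524  0.06044747]
shift mm [22.5 -6.5 31.2] turn [10.7 -1.  10.5]
shift mm [35.4 -0.  35.4] turn [0. 0. 0.]
```

Emit:
play_rows --rows "0.04 0.0225 -0.0065 0.031 5 -1 5;0.04 0.0225 -0.0065 0.031 10.7 -1 10.5;0.04 0.0225 -0.0065 0.031 10.7 -1 10.5;0.04 0.0225 -0.0065 0.031 10.7 -1 10.5"

```text
clock: 4.95
tcp_pos: [0.5224, -0.4587, 0.118]
tcp_rot: [0.357, 0.352, 0.853, -0.147]
contact_force: [-0.3, -0.1, -2.5]
width: 0.0519
grasp_force: 20.0
```

```bash
python3 - <<'E'
from h import *
print(r.get_obs()['joint_pos'])
P,Q=tool();print(P,'slant',np.degrees(np.arccos(-Q.as_matrix()[2,2])))
delta([.519,-.456,.060],pose(135,-45))
p,X=cloud('side')
h=cv2.cvtColor(p,cv2.COLOR_BGR2HSV)
m=(h[...,0]<16)&(h[...,1]>70);w=np.zeros_like(m);w[270:370,360:440]=1
Z=X[m&w&(X[...,2]>.02)&(X[...,2]<.25)];print(len(Z),np.percentile(Z[:,2],[1,5,50,95]) if len(Z) else 0)
E
```

```text
[-0.92436036  0.12223408  2.04786913  0.50329857  0.20971066 -2.1653539 ]
[ 0.52244986 -0.45874104  0.11799469] slant 45.38869444806192
shift mm [44.4 -0.5 37.6] turn [0.1 0.4 0.2]
535 [0.07691724 0.09005603 0.14049992 0.15577218]
```

Joint 5 is at its lower limit here. A smaller tilt (40° still topples flat), a yaw of 145 and a spot 20 mm further out give it more room.

```bash
cat >> h.py <<'E'
def slant(cx,cy,yaw,t,dz=.003):
    u=-np.array([np.cos(np.radians(yaw)),np.sin(np.radians(yaw)),0]);k=np.array([0,0,1]);s,c=np.sin(np.radians(t)),np.cos(np.radians(t))
    return np.array([cx,cy,.003+dz])+.05*u+.06*(-u*s+k*c)+.017*(u*c+k*s)
E
python3 - <<'E'
from h import *
R=pose(145,-39);t=slant(.525,-.447,145,39)
print(t);b=delta(t+[0,0,.04],R);delta(t,R,b);delta(t,R)
E
```

```text
[ 0.54584927 -0.46159882  0.0633272 ]
shift mm [-2.3 14.5 23.7] turn [-6.6  6.4 -7.2]
shift mm [25.2  0.  31.1] turn [0. 0. 0.]
shift mm [26.2 14.5 51.8] turn [-6.6  6.4 -7.2]
```

Emit:
play_rows --rows "0.04 -0.002 0.0145 0 -4 6.4 -4;0.04 -0.002 0.0145 0.024 -6.6 6.4 -7.2;0.04 -0.002 0.0145 0.024 -6.6 6.4 -7.2;0.04 -0.002 0.0145 0.024 -6.6 6.4 -7.2"

```text
clock: 5.4
tcp_pos: [0.5442, -0.462, 0.1016]
tcp_rot: [0.318, 0.285, 0.899, -0.1]
contact_force: [-0.0, 0.4, -1.9]
width: 0.0514
grasp_force: 20.0
```

```bash
python3 - <<'E'
from h import *
print(r.get_obs()['joint_pos'])
P,Q=tool();print(P,'slant',np.degrees(np.arccos(-Q.as_matrix()[2,2])))
delta(slant(.525,-.447,145,39),pose(145,-39))
E
```

```text
[-0.94417786  0.20572621  1.94010866  0.55468722  0.39894185 -2.34942291]
[ 0.54418661 -0.46197886  0.10160424] slant 38.89892371246855
shift mm [23.1  1.2 30.5] turn [-0.1 -0.1 -0.2]
```

Emit:
play_rows --rows "0.04 0.006 0 0.008 0 0 0;0.04 0.012 0 0.016 0 0 0;0.04 0.018 0 0.024 0 0 0;0.04 0.023 0 0.030 0 0 0;0.04 0.023 0 0.030 0 0 0"

```text
clock: 5.9
tcp_pos: [0.5442, -0.4613, 0.0619]
tcp_rot: [0.317, 0.285, 0.899, -0.099]
contact_force: [0.2, 0.2, -2.2]
width: 0.0514
grasp_force: 20.0
```

```bash
python3 - <<'E'
from h import *
print(r.get_obs()['joint_pos'])
P,Q=tool();print(P,'slant',np.degrees(np.arccos(-Q.as_matrix()[2,2])),r.get_obs()['contact_force'])
p,X=cloud('side');cv2.imwrite('pics/s2.png',cv2.resize(p[200:400,280:480],None,fx=3,fy=3))
E
```

```text
[-0.94355966  0.27638287  1.94519678  0.66440164  0.33802076 -2.46655621]
[ 0.54419193 -0.46130888  0.06189778] slant 38.808353330783056 [ 0.20257998  0.23818652 -2.18189456]
```

View pics/s2.png

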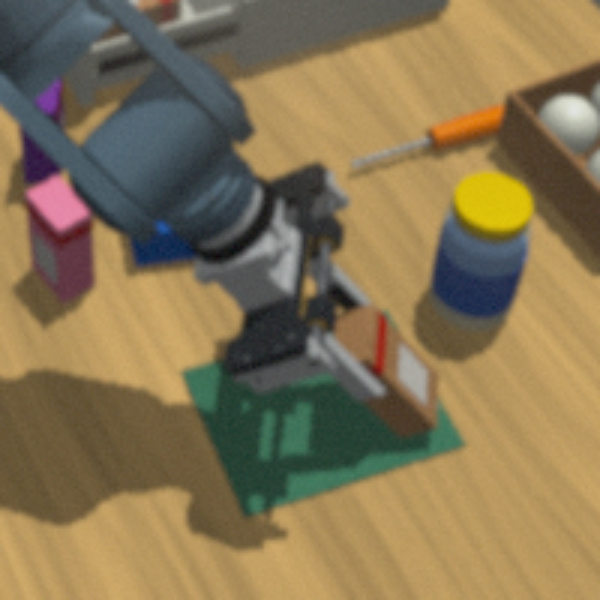

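The carton's lower end (crop 415,430) is just over the mat near its far side. I will lower it a few mm more until it touches.

Emit:
play_rows --rows "0.04 0.0016 0 0.002 0 0 0;0.04 0.0028 0 0.0035 0 0 0;0.04 0.0028 0 0.0035 0 0 0"

```text
clock: 6.25
tcp_pos: [0.5455, -0.463, 0.0608]
tcp_rot: [0.319, 0.285, 0.898, -0.101]
contact_force: [-1.2, 2.0, 3.1]
width: 0.0517
grasp_force: 20.0
```

Emit:
play_rows --rows "0.094 0 0 0 0 0 0;0.094 0 0 0 0 0 0;0.094 0 0 0 0 0 0;0.094 0 0 0 0 0 0;0.094 0 0 0 0 0 0;0.094 0 0 0 0 0 0;0.094 0 0 0 0 0 0"

```text
clock: 6.95
tcp_pos: [0.5448, -0.4622, 0.0592]
tcp_rot: [0.318, 0.285, 0.899, -0.1]
contact_force: [-0.2, -0.7, 0.1]
width: 0.0938
grasp_force: 0.0
```

```bash
python3 - <<'E'
from h import *
p,X=cloud('side');cv2.imwrite('pics/s3.png',cv2.resize(p[200:400,280:480],None,fx=3,fy=3))
E
```

```text
(no output)
```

View pics/s3.png

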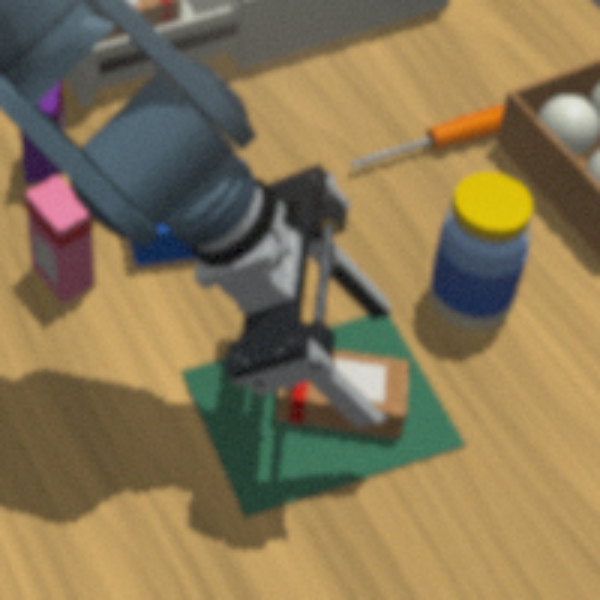

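The carton lies flat on the mat, at crop (345,395), between the open fingers. I will retreat upward, straighten the tool and look.

Emit:
play_rows --rows "0.094 -0.025 0 -0.031 0 0 0;0.094 -0.05 0 -0.062 0 0 0;0.094 -0.088 0 -0.109 0 8 0;0.094 -0.088 0 -0.109 0 16 0;0.094 -0.088 0 -0.109 0 24 0;0.094 -0.088 0 -0.109 0 32 0;0.094 -0.088 0 -0.109 0 39 0;0.094 -0.088 0 -0.109 0 39 0"

```text
clock: 7.8
tcp_pos: [0.5462, -0.4635, 0.1983]
tcp_rot: [-0.0, 0.302, 0.953, 0.001]
contact_force: [-0.1, 1.1, -0.3]
width: 0.0941
grasp_force: 0.0
```

```bash
python3 - <<'E'
from h import *
p,X=cloud('side');h=cv2.cvtColor(p,cv2.COLOR_BGR2HSV)
P,Q=tool();print(P,r.get_obs()['joint_pos'])
for n in('top','side'):
    p,X=cloud(n);h=cv2.cvtColor(p,cv2.COLOR_BGR2HSV)
    m=(X[...,2]>.022)&(X[...,2]<.048)&(X[...,0]>.42)&(X[...,0]<.62)&(X[...,1]<-.36)&(X[...,1]>-.53)
    tt=m&(X[...,2]>.03)
    c=(X[tt][:,:2]*1000).astype(np.float32)
    rc=cv2.minAreaRect(c);print(n,len(c),rc,np.median(X[tt][:,2]))
    rd=tt&((h[...,0]<6)|(h[...,0]>174))&(h[...,1]>170)
    print('red',rd.sum(),np.median(X[rd],0))
    cv2.imwrite(f'pics/{n}4.png',p)
t=cv2.imread('pics/top4.png')[170:290,400:520];s=cv2.imread('pics/side4.png')[280:400,320:440]
cv2.imwrite('pics/m4.png',np.hstack([cv2.resize(a,None,fx=3.3,fy=3.3) for a in(t,s)]))
E
```

```text
[ 0.54538388 -0.462769    0.19815144] [-8.62301224e-01  4.00064164e-01  1.37823959e+00  1.50648371e-03
  1.36395009e+00 -1.82025746e+00]
top 0 ((0.0, 0.0), (0.0, 0.0), 0.0) nan
red 0 [nan nan nan]
side 846 ((524.3604736328125, -449.2801513671875), (57.125709533691406, 100.40289306640625), 53.85762405395508) 0.03715897712682495
red 74 [ 0.49393533 -0.43283957  0.03770227]
  return _methods._mean(a, axis=axis, dtype=dtype,
  ret = ret.dtype.type(ret / rcount)
  ret = um.true_divide(
```

View pics/m4.png

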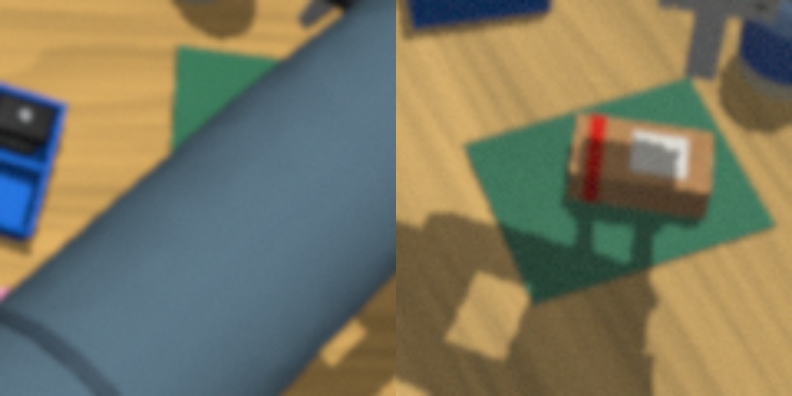

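Flat on the mat and inside its edges (right half, carton at 645,165). I will regrasp it at its centre.

```bash
python3 - <<'E'
from h import *
b=delta([.5235,-.449,.1],pose(144));delta([.5235,-.449,.009],pose(144),b)
E
```

```text
shift mm [24.3 -1.6 98.6] turn [ 0.1 -0.   0.8]
shift mm [ 0.  0. 91.] turn [0. 0. 0.]
```

Emit:
play_rows --rows "0.094 0.024 -0.0015 0.04 0 0 1;0.094 0.024 -0.0015 0.085 0 0 1;0.094 0.024 -0.0015 0.13 0 0 1;0.094 0.024 -0.0015 0.16 0 0 1;0.094 0.024 -0.0015 0.18 0 0 1;0.094 0.024 -0.0015 0.189 0 0 1;0.094 0.024 -0.0015 0.189 0 0 1;0.094 0.024 -0.0015 0.189 0 0 1"

```text
clock: 8.75
tcp_pos: [0.5245, -0.4501, 0.012]
tcp_rot: [0.001, 0.31, 0.951, 0.0]
contact_force: [0.0, 0.3, 0.5]
width: 0.0942
grasp_force: 0.0
```

Emit:
play_rows --rows "0.04 0 0 0 0 0 0;0.04 0 0 0 0 0 0;0.04 0 0 0 0 0 0;0.04 0 0 0 0 0 0;0.04 0 0 0 0 0 0;0.04 0 0 0 0 0 0" --squeeze 20

```text
clock: 9.35
tcp_pos: [0.5243, -0.4493, 0.0104]
tcp_rot: [-0.0, 0.31, 0.951, 0.001]
contact_force: [0.7, 1.3, 0.8]
width: 0.0518
grasp_force: 19.9
```

Emit:
play_rows --rows "0.04 0 0 -0.02 0 0 0;0.04 0 0 -0.06 0 0 0;0.04 0 0 -0.1 0 0 0;0.04 0 0 -0.15 0 0 0;0.04 0 0 -0.19 0 0 0;0.04 0 0 -0.19 0 0 0"

```text
clock: 9.95
tcp_pos: [0.5266, -0.4526, 0.2083]
tcp_rot: [0.005, 0.31, 0.951, -0.003]
contact_force: [1.0, -1.3, -1.4]
width: 0.0522
grasp_force: 19.9
```

```bash
python3 - <<'E'
from h import *
o=r.get_obs();print(o['width'],o['grasp_force'],o['joint_pos'])
b=delta([.577,.271,.20],pose(182.6))
p,X=cloud('side')
P,_=tool();m=(np.abs(X[...,0]-P[0])<.09)&(np.abs(X[...,1]-P[1])<.09)&(X[...,2]>.15)&(X[...,2]<.24)
h=cv2.cvtColor(p,cv2.COLOR_BGR2HSV);m&=(h[...,0]<16)&(h[...,1]>70);Z=X[m];print(len(Z),np.percentile(Z,[1,99],axis=0).round(3))
E
```

```text
0.05217680880698759 19.947024285793304 [-8.73184159e-01  3.36686709e-01  1.44058361e+00  8.96282624e-04
  1.35267179e+00 -1.81318942e+00]
shift mm [386.2 614.    2.7] turn [ -0.3   0.6 -38.8]
383 [[ 0.474 -0.502  0.203]
 [ 0.571 -0.411  0.238]]
```

Emit:
play_rows --rows "0.04 0.193 0.307 0 0 0 -19;0.04 0.193 0.307 0 0 0 -19;0.04 0.193 0.307 0 0 0 -19;0.04 0.193 0.307 0 0 0 -19;0.04 0.193 0.307 0 0 0 -19;0.04 0.193 0.307 0 0 0 -19;0.04 0.193 0.307 0 0 0 -19;0.04 0.193 0.307 0 0 0 -19"

```text
clock: 10.8
tcp_pos: [0.5475, -0.0832, 0.1976]
tcp_rot: [-0.003, 0.147, 0.989, 0.002]
contact_force: [-0.0, -1.1, -2.9]
width: 0.052
grasp_force: 19.9
```

```bash
python3 - <<'E'
from h import *
o=r.get_obs();print(o['width'],o['tcp_pos'])
b=delta([.577,.271,.20],pose(182.6))
E
```

```text
0.052008879368413946 [ 0.54754968 -0.08319245  0.19759077]
shift mm [ 74.8 347.5  -0.9] turn [  0.2  -0.3 -19.5]
```

Emit:
play_rows --rows "0.04 0.075 0.3475 0 0 0 -19.5;0.04 0.075 0.3475 0 0 0 -19.5;0.04 0.075 0.3475 0 0 0 -19.5;0.04 0.075 0.3475 0 0 0 -19.5;0.04 0.075 0.3475 0 0 0 -19.5;0.04 0.075 0.3475 0 0 0 -19.5;0.04 0.075 0.3475 0 0 0 -19.5;0.04 0.075 0.3475 0 0 0 -19.5"

```text
clock: 11.6
tcp_pos: [0.5789, 0.2701, 0.1984]
tcp_rot: [-0.002, -0.023, 1.0, 0.001]
contact_force: [0.0, -0.2, -2.4]
width: 0.0521
grasp_force: 19.9
```

```bash
python3 - <<'E'
from h import *
o=r.get_obs();print(o['width'],o['tcp_pos'])
b=delta([.577,.271,.20],pose(182.6))
p,X=cloud('side')
cv2.imwrite('pics/s5.png',cv2.resize(p[80:240,230:430],None,fx=3.5,fy=3.5))
h=cv2.cvtColor(p,cv2.COLOR_BGR2HSV);m=(h[...,0]<16)&(h[...,1]>70)&(abs(X[...,2]-.205)<.035)&(abs(X[...,0]-.58)<.09)&(abs(X[...,1]-.27)<.06)
print(m.sum(),np.percentile(X[m],[2,98],axis=0).round(3))
w=(h[...,1]<60)&(h[...,2]>90)&(X[...,1]>.17)&(X[...,1]<.38)
for lo,hi in((.086,.099),(.063,.078),(.012,.028)):
    Z=X[w&(X[...,2]>lo)&(X[...,2]<hi)];print(lo,len(Z),np.percentile(Z,[1,5,50,95,99],axis=0).round(3)[:,:2].tolist())
E
```

```text
0.0521204461288513 [0.57887522 0.27011524 0.19841472]
shift mm [ 1.8  1.  -1.6] turn [ 0.1 -0.2  0. ]
283 [[0.528 0.238 0.191]
 [0.627 0.292 0.228]]
0.086 2312 [[0.496, 0.179], [0.509, 0.185], [0.759, 0.268], [0.88, 0.361], [0.892, 0.372]]
0.063 264 [[0.491, 0.172], [0.492, 0.178], [0.561, 0.202], [0.645, 0.35], [0.655, 0.356]]
0.012 818 [[0.281, 0.179], [0.468, 0.188], [0.603, 0.295], [0.679, 0.345], [0.687, 0.349]]
```

View pics/s5.png

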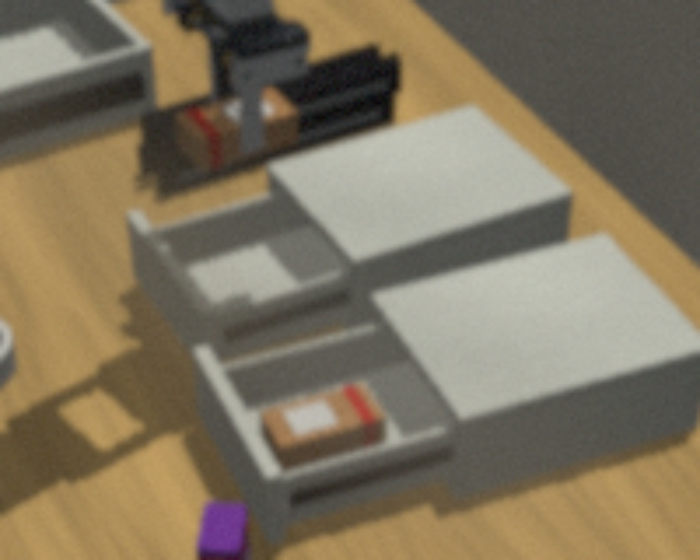

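The carton hangs above the empty left drawer (crop 240,125) and clears the front and the unit's top in x. I will lower it in.

Emit:
play_rows --rows "0.04 0.001 0.001 0.04 0 0 0;0.04 0.001 0.001 0.08 0 0 0;0.04 0.001 0.001 0.11 0 0 0;0.04 0.001 0.001 0.135 0 0 0;0.04 0.001 0.001 0.155 0 0 0;0.04 0.001 0.001 0.165 0 0 0;0.04 0.001 0.001 0.168 0 0 0;0.04 0.001 0.001 0.168 0 0 0"

```text
clock: 12.45
tcp_pos: [0.5794, 0.2667, 0.0333]
tcp_rot: [-0.0, -0.02, 1.0, 0.001]
contact_force: [0.0, 0.5, -2.2]
width: 0.0517
grasp_force: 19.9
```

Emit:
play_rows --rows "0.04 0 0 0 0 0 0;0.04 0 0 0.002 0 0 0;0.04 0 0 0.002 0 0 0"

```text
clock: 12.75
tcp_pos: [0.5797, 0.2675, 0.0321]
tcp_rot: [0.001, -0.02, 1.0, 0.001]
contact_force: [-1.2, -0.3, -1.5]
width: 0.0519
grasp_force: 19.9
```

Emit:
play_rows --rows "0.04 0 0.002 0.002 0 0 0;0.04 0 0.002 0.003 0 0 0;0.04 0 0.002 0.003 0 0 0"

```text
clock: 13.05
tcp_pos: [0.579, 0.2695, 0.0283]
tcp_rot: [-0.0, -0.021, 1.0, 0.001]
contact_force: [0.0, 0.5, -1.9]
width: 0.0519
grasp_force: 19.9
```

Close to the floor now. One more mm, then I open partly and withdraw.

Emit:
play_rows --rows "0.04 0 0 0.0015 0 0 0;0.04 0 0 0.0015 0 0 0;0.074 0 0 0.0015 0 0 0;0.074 0 0 0.0015 0 0 0;0.074 0 0 0.0015 0 0 0;0.074 0 0 0.0015 0 0 0"

```text
clock: 13.65
tcp_pos: [0.5793, 0.2694, 0.0271]
tcp_rot: [0.0, -0.02, 1.0, 0.001]
contact_force: [-0.2, 0.1, 0.1]
width: 0.0739
grasp_force: 0.0
```

Emit:
play_rows --rows "0.074 0 0 -0.01 0 0 0;0.074 0 0 -0.04 0 0 0;0.074 0 0 -0.08 0 0 0;0.074 0 0 -0.12 0 0 0;0.074 0 0 -0.15 0 0 0;0.074 0 0 -0.15 0 0 0"

```text
clock: 14.25
tcp_pos: [0.5825, 0.2701, 0.184]
tcp_rot: [0.005, -0.02, 1.0, 0.002]
contact_force: [0.7, -0.3, 0.3]
width: 0.0739
grasp_force: 0.0
```

```bash
python3 - <<'E'
from h import *
o=r.get_obs();print(o['width'],o['tcp_pos'],o['contact_force'])
# pre-push: front outer face x~.491 at y~.268
b=delta([.43,.266,.18],pose(182.6))
p,X=cloud('side')
h=cv2.cvtColor(p,cv2.COLOR_BGR2HSV);m=(h[...,0]<16)&(h[...,1]>70)&(X[...,2]>.025)&(X[...,2]<.1)&(abs(X[...,0]-.58)<.09)&(abs(X[...,1]-.27)<.06)
print(m.sum(),np.percentile(X[m],[2,98],axis=0).round(3))
E
```

```text
0.07389926153107154 [0.58248057 0.27011533 0.18398937] [ 0.74002719 -0.29727156  0.26686985]
shift mm [152.6   2.1   2.3] turn [ 0.2  0.6 -0.3]
189 [[0.531 0.237 0.034]
 [0.624 0.29  0.058]]
```

Emit:
play_rows --rows "0.0 0.05 0 0 0 0 0;0.0 0.1 0 0 0 0 0;0.0 0.1525 0.002 0 0 0 0;0.0 0.1525 0.002 0.03 0 0 0;0.0 0.1525 0.002 0.07 0 0 0;0.0 0.1525 0.002 0.11 0 0 0;0.0 0.1525 0.002 0.14 0 0 0;0.0 0.1525 0.002 0.14 0 0 0"

```text
clock: 15.1
tcp_pos: [0.4216, 0.2633, 0.0315]
tcp_rot: [-0.006, -0.02, 1.0, -0.001]
contact_force: [-0.6, 0.4, 0.5]
width: 0.0136
grasp_force: 0.0
```

Emit:
play_rows --rows "0 -0.02 0 0 0 0 0;0 -0.04 0 0 0 0 0;0 -0.045 0 0 0 0 0;0 -0.05 0 0 0 0 0;0 -0.055 0 0 0 0 0;0 -0.06 0 0 0 0 0;0 -0.07 0 0 0 0 0;0 -0.08 0 0 0 0 0"

```text
clock: 15.9
tcp_pos: [0.5068, 0.2686, 0.0368]
tcp_rot: [-0.0, -0.021, 1.0, 0.001]
contact_force: [-1.1, 1.5, -0.5]
width: 0.0002
grasp_force: 0.7
```

Emit:
play_rows --rows "0 -0.015 0 0 0 0 0;0 -0.03 0 0 0 0 0;0 -0.045 0 0 0 0 0;0 -0.06 0 0 0 0 0;0 -0.07 0 0 0 0 0;0 -0.08 0 0 0 0 0;0 -0.09 0 0 0 0 0;0 -0.095 0 0 0 0 0"

```text
clock: 16.7
tcp_pos: [0.6026, 0.2722, 0.0371]
tcp_rot: [0.0, -0.02, 1.0, 0.001]
contact_force: [-2.1, 0.0, 1.3]
width: 0.0006
grasp_force: 1.0
```

Emit:
play_rows --rows "0 -0.004 0 0 0 0 0;0 -0.008 0 0 0 0 0;0 -0.012 0 0 0 0 0;0 -0.015 0 0 0 0 0;0 -0.017 0 0 0 0 0;0 -0.017 0 0 0 0 0"

```text
clock: 17.3
tcp_pos: [0.619, 0.273, 0.0371]
tcp_rot: [0.0, -0.02, 1.0, 0.001]
contact_force: [0.2, -0.6, 0.5]
width: 0.0007
grasp_force: 0.0
```

Not at the stop yet. I will creep on while watching the force.

Emit:
play_rows --rows "0 -0.003 0 0 0 0 0;0 -0.005 0 0 0 0 0;0 -0.007 0 0 0 0 0;0 -0.007 0 0 0 0 0"

```text
clock: 17.7
tcp_pos: [0.6257, 0.2733, 0.0369]
tcp_rot: [-0.0, -0.02, 1.0, 0.001]
contact_force: [-0.0, 0.3, 0.1]
width: 0.0006
grasp_force: 0.3
```

Emit:
play_rows --rows "0 -0.001 0 0 0 0 0;0 -0.002 0 0 0 0 0;0 -0.002 0 0 0 0 0"

```text
clock: 18.0
tcp_pos: [0.6256, 0.2733, 0.0369]
tcp_rot: [-0.003, -0.021, 1.0, 0.0]
contact_force: [-9.1, -1.9, 5.5]
width: 0.0007
grasp_force: 4.6
```

The force rises with no motion, so the drawer is at its stop. I will back off and check.

Emit:
play_rows --rows "0 -0.001 0 0 0 0 0;0 -0.001 0 0 0 0 0;0 0.03 0 0 0 0 0;0 0.08 0 0 0 0 0;0 0.12 0 0 0 0 0;0 0.15 0 -0.05 0 0 0;0 0.15 0 -0.1 0 0 0;0 0.15 0 -0.1 0 0 0"

```text
clock: 18.8
tcp_pos: [0.481, 0.2685, 0.1438]
tcp_rot: [0.006, -0.021, 1.0, 0.002]
contact_force: [1.4, 0.2, 0.9]
width: 0.0003
grasp_force: 0.0
```

```bash
python3 - <<'E'
from h import *
print(r.get_obs()['contact_force'],r.get_obs()['tcp_pos'])
p,X=cloud('side');w=(X[...,1]>.2)&(X[...,1]<.34)&(X[...,2]>.03)&(X[...,2]<.08)&(X[...,0]>.5)
print(w.sum(),np.percentile(X[w][:,0],[2,50]) if w.any() else '')
cv2.imwrite('pics/s6.png',cv2.resize(p[60:380,200:560],None,fx=1.8,fy=1.8))
E
```

```text
[1.36798138 0.16651643 0.88634887] [0.4809946  0.26845655 0.14378473]
522 [0.63187177 1.58436097]
```

View pics/s6.png

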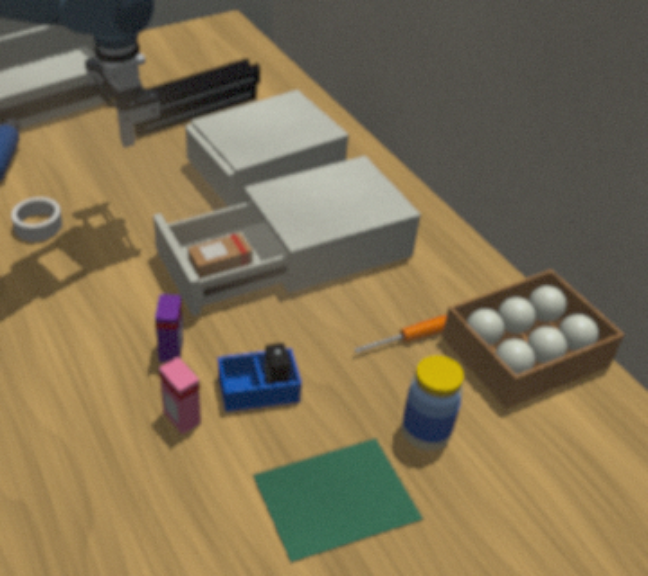

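The left drawer is shut (crop 205,150; front at x≈0.633). The right drawer is still open with its carton (220,255), and the bystanders stand where they were. I will hand it in.

```bash
python3 -c "
from rig import r
print(r.sign_off())"
```

```text
the job is handed in; nothing more can be done
None
```

The carton was laid flat on the mat and released, then picked up again and put flat in the empty left drawer, which is pushed shut. The other drawer is still open with its carton, nothing else was disturbed, and the job is handed in at about 19 s.

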